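# Set a shaped spectacle frame in the cold air of the frame warmer

### The job

These spectacles have just been shaped and now have to set in cold air: first turn the heat knob of the frame warmer fully anticlockwise to its stop. Then pick up the spectacles, carry them clear of the plier rack and hold them upright over the warmer's air outlet, the middle of the front above the middle of the slot and the front parallel to it, with the lower rims about two centimetres above the lips; they must not touch the warmer or the rack, and the bottle, the case and the screwdriver stay where they are. Finish while still holding them there in the gripper: do not put them down.

Things in the scene. Friction and masses are not known exactly. Their poses are not given: they have to be found in the camera images.
- frame: Spectacles: black plastic, clear lenses, temples open, standing on lower rims and temple tips on the mat. Front 138 wide, 48 high, 8 thick. Temples 67 either side of the middle run back 100 level, 34 up, then bend down to tips 143 back at the rims' lower level. Origin: bottom middle of the front; y along the front, x back along the temples, z up. 26 to 49 g; mass centre about 24 back. Rigid.
- outlet (a point): Centre of the mouth of the warmer's air outlet, level with the top of its lips (172 above the table). Slot 120 long (this y) and 28 wide (this x); its dark steel lips flare to 48 by 126 at the top and stand 34 above the warmer's black top plate. z up; -x points to the sloping control panel.
- warmer: The frame warmer, fixed: white plastic box 240 deep (x) by 180 wide (y), black control panel sloping 25 degrees down to its -x side, flat black top plate 138 above the table carrying the outlet at +45 in x. Origin: centre of its underside, on the table.
- knob_grip (a point): On the axis of the heat knob, 26 above the panel. z outwards along the axis (25 degrees from vertical, leaning to the warmer's -x), x up the slope; does not turn with the knob. The knob: round, black, fluted, 33 in diameter and 30 high above the panel, on a skirt 39 in diameter and 4 high, white index line on top. Nothing else on the panel is higher than 3.
- heat_knob (a joint): Heat knob, rad: 0 at the anticlockwise end stop (cold), growing clockwise seen from outside, to 4.71 at the other stop. At 0 the index line points down and left, to the first mark. Light friction (0.03 N m); stays where it is left. Starts 0.9 to 2.4 from the stop: more than one bite may be needed.
- plier_rack: Steel plier rack with five pliers hanging on it, standing between the mat and the warmer, fixed, 200 long (its x), 70 wide, 131 high to the plier tips. Origin: centre of its underside, on the table.
- bench_mat: Grey bench mat on which the spectacles stand, fixed, 250 by 250, 3 thick. Origin: centre of its underside.
- bottle: White plastic bottle with blue cap, 52 in diameter and 140 high; leave it. Origin: centre of its underside.
- case: Closed black spectacle case, 165 by 62, 42 high, long side along its y; leave it. Origin: centre of its underside.
- screwdriver: Screwdriver 150 long lying along its x beyond the mat; leave it. Origin: under its middle.
- bridge (a point): Middle of the spectacles' bridge, 32 straight above the frame's origin, same axes: a solid piece with flat faces to the front and back, 24 wide (y), 8 thick (x), 14 high, flush with both faces of the front. A good place to pinch from above, one finger before and one behind the front.

How it is judged:
By the outcome, as a careful person would: the job done as asked, in the order asked, and still so for the second after the job is handed in, while the arm keeps its last pose, push and grip.
It also fails if it takes over 72 s, if anything falls off the work surface, if the arm or the gripper's body presses on something with over 40 N, if the wrist force passes 120 N, or if a joint passes its speed limit or range.

### The arm

A 6-joint arm with a two-finger parallel gripper is mounted at the origin on the work surface. World frame = base frame: x ahead of the robot, y to its left, z up, the work surface at z = 0. Lengths are in mm, angles in rad, forces in N, time in s.
With the tool pointing down it reaches from about 250 to 775 mm from the base axis. Payload 4 kg.
Tool frame: the origin (TCP) lies midway between the tips of the shut fingers; the grasp point (between the pads) lies 19 mm behind it (manip.pinch_z is the distance from the TCP to the grasp point, in mm); z points along the fingers, y is the direction in which the jaws open and shut (so a half turn about z gives the same grasp; the last joint's range is limited). The gripper opens to 94 mm and grips with 3 to 60 N. Pads are 16 mm wide; open, the fingers measure 119 mm over their backs; the gripper's body (75 mm by 177 mm) begins 78 mm behind the grasp point.
Start: joints at [-1.354, 0.087, 1.371, -0, 1.684, -0.103], TCP at [172.905, -522.134, 205.506] pointing down, gripper open.
Joint ranges: [-3.1, 3.1], [-0.76, 2.03], [0.27, 2.55], [-1.08, 4.22], [0.17, 2.65], [-2.57, 2.57]. Speed limits (rad/s): [2.79, 2.79, 3.14, 3.14, 3.14, 3.14].

### API

Orientations are given as [roll, pitch, yaw] about the fixed x, y, z axes, in that order (R = Rz(yaw) Ry(pitch) Rx(roll)).
In Python, from station import manip gives the robot as it stands.
- The arm moves only by the tool move_arm, never from a script. Its arguments are lists of equal length, an entry for each row: "delta_pos": the shift along the tool's x, y, z in units of 30 mm (1.0 is 30 mm), a list of three; "roll": the turn about the tool's z in units of 6 degrees (1.0 is 6 degrees); "grip": the opening, from 0 (shut) to 1 (fully open). In form: {"delta_pos": [[tx, ty, tz], ...], "roll": [roll, ...], "grip": [grip, ...]}. A call has 1 to 12 rows; each row is the pose to reach, as a shift and turn from the pose commanded when the call began, along the tool's axes at that moment; what a row does not reach only later rows make up. A row lasts 1/12 s, in which the tool goes at most 41.7 mm and 7.16 degrees, less where a joint would pass 70% of its speed; a pose out of reach is approached as far as the arm can. A call with a gripper value outside its range is refused whole. The fingers move at their own pace and stop on an object; "squeeze" is the grip in N (left out, the last holds). Time passes only in rows, so rows that repeat a pose let the fingers close. It gives the time, the measured TCP pose, the force and the opening at its end, in the units of the state.
- manip.observe(): the state, without advancing time (a new reading comes with each control period).
- manip.get_image(name): name is "side" or "top"; returns the picture (420x560x3 uint8, blue, green, red); there is no depth.
- manip.camera_params(name): a dict with "camera_matrix" (3x3 intrinsics, pixels), "extrinsics" (4x4, takes a point from world to camera coordinates). Camera axes: x right, y up, looking along -z (the intrinsics and any distortion apply to the point x, -y, -z); pixel columns grow to the right and rows downward; lengths in mm; the calibration is good to about 2 mm. A picture is of the moment at which its call begins. camera_params takes no time and is no camera call.
- manip.finish_job(): hands the job in, once; it reports no verdict.
The state is a dict: "clock": time; "q": joint angles; "joint_vel": joint speeds; "effort": joint torques, N m; "tool_pos": TCP position; "orientation": TCP orientation; "contact_force": force on the tool from outside, world axes, zero at the start; "torque": the same for the moment, N m; "width": opening from 0.0 (shut) to 1.0 (fully open).
Only numpy, scipy, OpenCV 4.12 (cv2) and the standard library are available. Lean on these libraries where they do the work, as an engineer would, in place of code of your own. Each camera call takes 0.05 s, during which the arm holds its last target.

## Working session

There is one attempt and no reset: what is moved stays moved. The work goes in short steps, Python scripts to look and compute and a tool call to move; the robot and the scene stay as the last step left them, time stands still between calls to the robot, and variables do not carry over. Pictures are saved under pics/ and viewed, and the job is handed in when it is done.

Besides the shell and the picture viewer there is one more tool, called after "Request:" as name([rows], argument=value, ...), one row to a line, values as JSON. move_arm: Moves the arm, as the interface text tells. Its arguments: {"type":"object","properties":{"delta_pos":{"type":"array","items":{"type":"array","items":{"type":"number"}}},"roll":{"type":"array","items":{"type":"number"}},"grip":{"type":"array","items":{"type":"number"}},"squeeze":{"type":"number"}},"required":["delta_pos","roll","grip"]}

```bash
ls; mkdir -p pics
python3 - <<'E'
from station import manip
import cv2
print(manip.observe())
for n in("side","top"):
    im=manip.get_image(n);cv2.imwrite(f"pics/{n}0.png",im)
    p=manip.camera_params(n);print(n,p)
print(manip.pinch_z)
E
```

```text
pics
{'clock': 0.0, 'q': array([-1.35411414e+00,  8.79610086e-02,  1.37224780e+00,  4.68818443e-07,
        1.68360696e+00, -1.03102167e-01]), 'joint_vel': array([-1.46845937e-04,  5.68755801e-06,  1.68118901e-03, -5.46066298e-05,
       -6.82041859e-04,  1.35453165e-04]), 'effort': array([ 7.64073611e-04, -3.40188074e+01, -3.02423930e+01,  7.19343871e-02,
        3.30466940e-02, -1.76479839e-04]), 'tool_pos': array([ 172.77425421, -521.57613481,  204.3041851 ]), 'orientation': array([-3.13938140e+00, -2.29264701e-04,  3.19784155e-01]), 'contact_force': array([0.50879821, 0.11692366, 0.53448042]), 'torque': array([-0.01217309, -0.00369547, -0.04310595]), 'width': 1.0032392549876306}
side {'camera_matrix': array([[505.07087381,   0.        , 285.98179343],
       [  0.        , 505.07087381, 216.95736007],
       [  0.        ,   0.        ,   1.        ]]), 'extrinsics': array([[-7.94327520e-01, -6.07434626e-01,  8.18326231e-03,
         4.73849892e+02],
       [ 4.44758178e-01, -5.72318150e-01,  6.88942740e-01,
        -3.23793478e+02],
       [-4.13804246e-01,  5.50885751e-01,  7.24769574e-01,
        -1.13517838e+03],
       [ 0.00000000e+00,  0.00000000e+00,  0.00000000e+00,
         1.00000000e+00]])}
top {'camera_matrix': array([[455.8513945 ,   0.        , 271.41407536],
       [  0.        , 455.8513945 , 210.80700046],
       [  0.        ,   0.        ,   1.        ]]), 'extrinsics': array([[ 1.00146096e-03, -9.99998711e-01,  1.25540516e-03,
         1.74852950e+01],
       [ 9.86129216e-01,  1.19593747e-03,  1.65975116e-01,
        -6.02712487e+02],
       [-1.65976404e-01,  1.07177410e-03,  9.86129142e-01,
        -1.00577232e+03],
       [ 0.00000000e+00,  0.00000000e+00,  0.00000000e+00,
         1.00000000e+00]])}
18.8
```

View pics/side0.png

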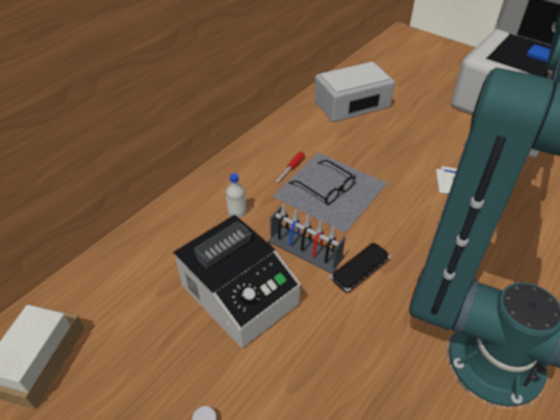

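View pics/top0.png

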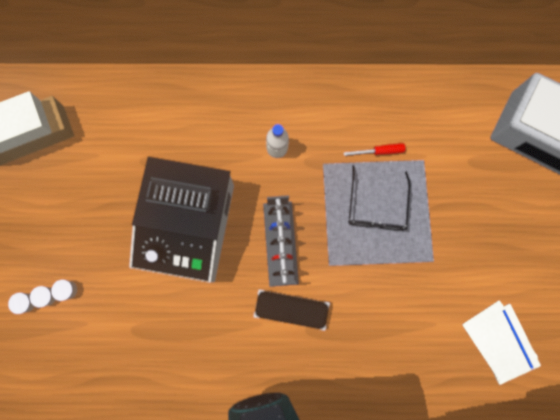

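The top view shows the warmer near (180,220), the knob near (151,256), the rack at (282,240), the spectacles at (380,200) with the front towards the robot, and the case at (292,310). The side view confirms this. I'll zoom in next.

```bash
cat > h.py <<'E'
import numpy as np,cv2
from station import manip
P={n:manip.camera_params(n) for n in("side","top")}
def proj(n,X):
    X=np.atleast_2d(np.array(X,float));E=P[n]["extrinsics"];K=P[n]["camera_matrix"]
    c=X@E[:3,:3].T+E[:3,3]; c=c*[1,-1,-1]; u=c@K.T; return u[:,:2]/u[:,2:]
def ray(n,uv):
    E=P[n]["extrinsics"];K=P[n]["camera_matrix"]
    d=np.linalg.inv(K)@[uv[0],uv[1],1]; d=d*[1,-1,-1]
    R=E[:3,:3]; o=-R.T@E[:3,3]; d=R.T@d; return o,d/np.linalg.norm(d)
def onz(n,uv,z):
    o,d=ray(n,uv); return o+d*(z-o[2])/d[2]
def tri(us,ut):
    A=[];b=[]
    rs=[ray("side",us),ray("top",ut)]
    M=sum(np.eye(3)-np.outer(d,d) for o,d in rs); v=sum((np.eye(3)-np.outer(d,d))@o for o,d in rs)
    X=np.linalg.solve(M,v); gap=[np.linalg.norm((np.eye(3)-np.outer(d,d))@(X-o)) for o,d in rs]
    return X,sum(gap)
def crop(src,x0,y0,w,h,s,out):
    im=cv2.imread(src) if isinstance(src,str) else src
    cv2.imwrite(out,cv2.resize(im[y0:y0+h,x0:x0+w],None,fx=s,fy=s,interpolation=cv2.INTER_CUBIC))
E
python3 - <<'E'
from h import *
crop("pics/top0.png",125,150,115,140,5,"pics/t_w.png") if 0 else crop("pics/top0.png",125,150,115,140,4,"pics/t_w.png")
crop("pics/side0.png",170,210,135,140,4,"pics/s_w.png")
crop("pics/top0.png",320,155,120,115,5,"pics/t_f.png")
crop("pics/side0.png",265,140,130,130,4,"pics/s_f.png")
E
```

```text
(no output)
```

View pics/t_w.png

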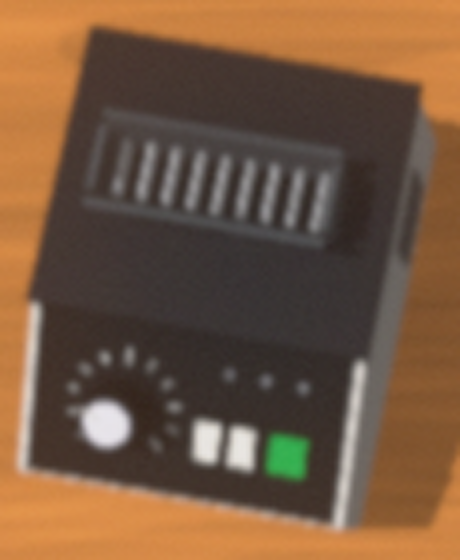

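View pics/s_w.png

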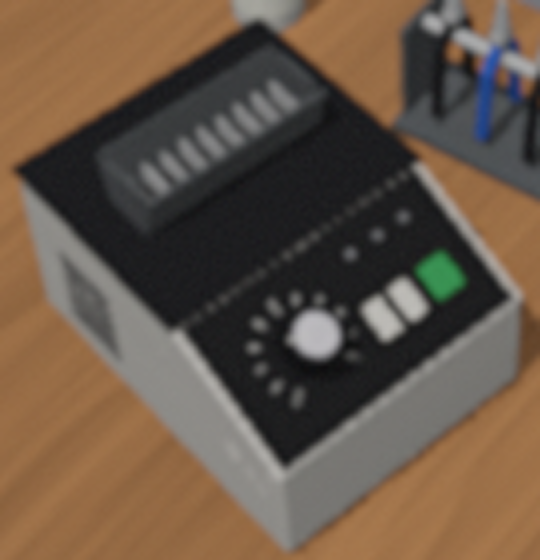

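View pics/t_f.png

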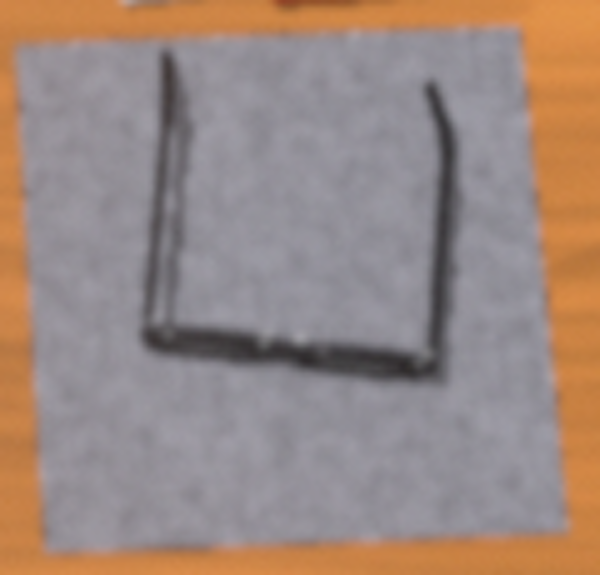

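View pics/s_f.png

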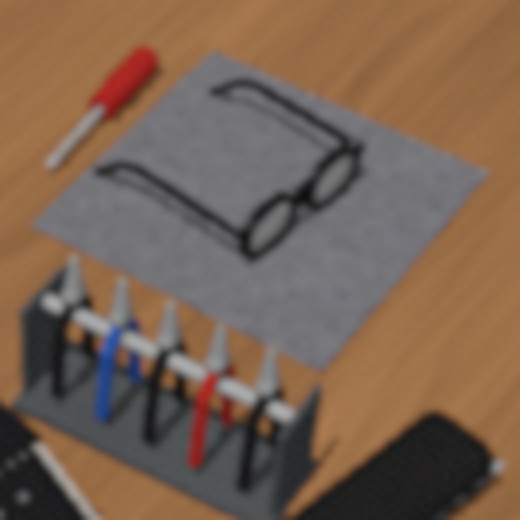

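Run:
```python
from h import *
def g(im,gam): return (255*(im/255.)**gam).astype('uint8')
t=cv2.imread("pics/top0.png");s=cv2.imread("pics/side0.png")
crop(g(t,.5),135,170,90,50,8,"pics/t_o.png")
crop(g(s,.5),188,215,70,60,9,"pics/s_o.png")
a=cv2.resize(g(t,1.)[230:275,135:185],None,fx=8,fy=8,interpolation=cv2.INTER_CUBIC)
b=cv2.resize(g(s,1.)[275:320,225:275],None,fx=8,fy=8,interpolation=cv2.INTER_CUBIC)
cv2.imwrite("pics/k.png",np.hstack([a,b]))
```

```text
(no output)
```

View pics/t_o.png

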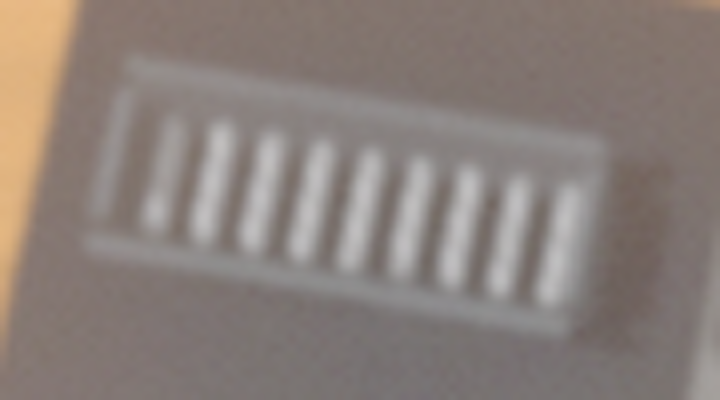

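View pics/s_o.png

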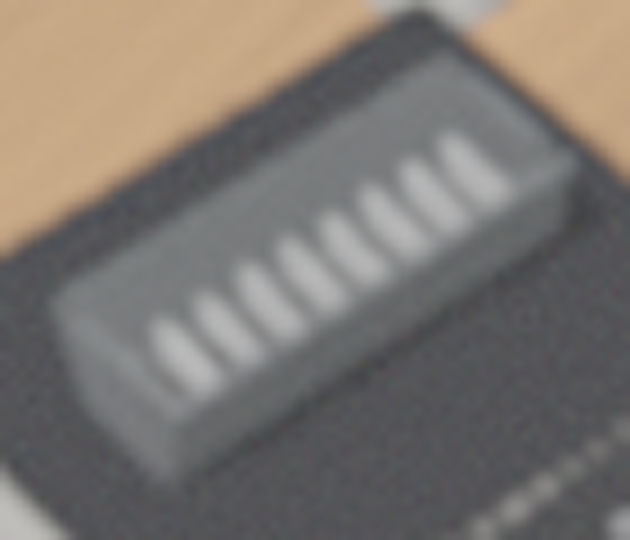

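View pics/k.png

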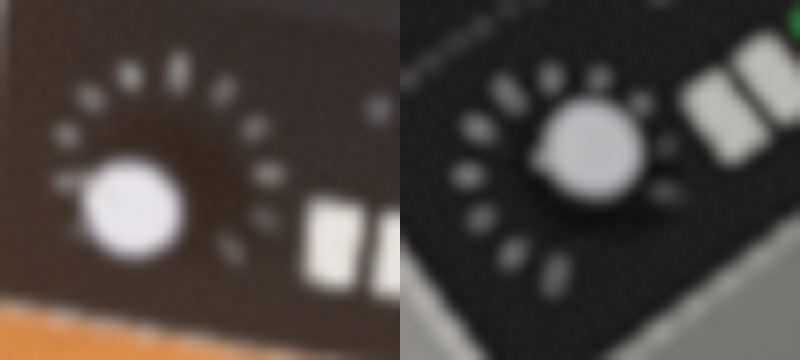

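Run:
```python
from h import *
# blob centroids of knob cap
t=cv2.imread("pics/top0.png");s=cv2.imread("pics/side0.png")
def cap(im,x0,y0,x1,y1,th):
    m=np.zeros(im.shape[:2],np.uint8);m[y0:y1,x0:x1]=(im[y0:y1,x0:x1].min(2)>th)*255
    n,l,st,c=cv2.connectedComponentsWithStats(m);i=1+np.argmax(st[1:,4]);return c[i],st[i]
ct,a=cap(t,142,245,162,266,120);cs,b=cap(s,240,284,258,303,120);print(ct,a,cs,b)
X,g=tri(cs,ct);print("knob cap",X,g)
T=lambda p:np.array([(p[0]+.5)/8-.5+135,(p[1]+.5)/8-.5+170])
S=lambda p:np.array([(p[0]+.5)/9-.5+188,(p[1]+.5)/9-.5+215])
tc=[(130,60),(607,142),(570,330),(88,245)]
sc=[(445,48),(578,165)];sc=[(445,48),(578,165),(185,415),(52,300)]
# order top: backleft, backright, frontright, frontleft (left=+y). side: top=?, 
ord_s=[sc[3],sc[0],sc[1],sc[2]]
C=[]
for a,b in zip(ord_s,tc):
    X,g=tri(S(a),T(b));C.append(X);print(X.round(1),round(g,1))
C=np.array(C);c=C.mean(0);print("outlet",c,"lens",np.linalg.norm(C[0]-C[1]),np.linalg.norm(C[1]-C[2]))
Cz=np.array([onz("top",T(b),172) for b in tc]);print("topz172",Cz.mean(0));Cs=np.array([onz("side",S(b),172) for b in ord_s]);print("sidez172",Cs.mean(0))
for D in(C,Cz,Cs):
    y=(D[0]-D[1]+D[3]-D[2])[:2];print("yaw y",np.degrees(np.arctan2(-y[0],y[1])),np.linalg.norm(y)/2,np.linalg.norm((D[0]-D[3])[:2]))
# index
K=lambda p:np.array([(p[0]+.5)/8-.5,(p[1]+.5)/8-.5])
print("index",tri(K((140,158))+[225,275],K((82,178))+[135,230]))
# warmer yaw from top: front edge, back edge at 138
F=lambda p:np.array([(p[0]+.5)/4-.5+125,(p[1]+.5)/4-.5+150])
A,B=onz("top",F((93,28)),138),onz("top",F((422,87)),138);print(A,B,np.linalg.norm(A-B),np.degrees(np.arctan2(-(A-B)[0],(A-B)[1])))
```

```text
[150.87603306 255.5785124 ] [145 250  13  12 121] [248.51886792 293.12264151] [243 288  12  11 106]
knob cap [493.12774459 270.02150281 137.04698406] 0.37245014850111263
[653.8 269.  170.3] 1.2
[632.1 144.7 171.7] 1.9
[582.1 152.7 167.8] 1.4
[603.3 276.4 171.3] 2.0
outlet [617.82595306 210.70106329 170.26160483] lens 126.15592895237312 50.82766415574968
topz172 [617.52363378 210.39514248 172.        ]
sidez172 [616.69266754 211.74512846 172.        ]
yaw y -9.790301247773046 125.7963745791247 51.05297583985104
yaw y -9.946987374595054 126.01432671264085 49.52546840784893
yaw y -9.998113872347558 124.89643204366885 51.77100280305723
index (array([500.74566706, 282.27752134, 139.83080334]), np.float64(0.3458638213208912))
[706.53843637 285.75558906 138.        ] [673.922785   107.22704604 138.        ] 181.48339148710127 -10.35327652001304
```

Outlet (617, 211, 172), lips measured 126 by 50, and yaw about -10°. The knob cap centre is (493, 270, 137). Its index is about 68° from the stop. Moving towards the knob.

Request:
move_arm([
  [18.56,-21.62,0.4],
  [18.56,-21.62,0.4],
  [18.56,-21.62,0.4],
  [18.56,-21.62,0.4],
  [18.56,-21.62,0.4],
  [18.56,-21.62,0.4],
  [18.56,-21.62,0.4],
  [18.56,-21.62,0.4],
  [18.56,-21.62,0.4],
  [18.56,-21.62,0.4],
  [18.56,-21.62,0.4],
  [18.56,-21.62,0.4],
], roll=[-21.1,-21.1,-21.1,-21.1,-21.1,-21.1,-21.1,-21.1,-21.1,-21.1,-21.1,-21.1], grip=[1,1,1,1,1,1,1,1,1,1,1,1], squeeze=10)

```text
clock: 1.1
tool_pos: [362.8, -57.6, 198.3]
orientation: [3.141, 0.0, 1.826]
contact_force: [0.9, -0.1, 0.8]
width: 1.002
```

```bash
cat >> h.py <<'E'
def delta(target,yawdeg):
    o=manip.observe(); p=o["tool_pos"];y=o["orientation"][2]
    d=np.array(target)-p;c,s=np.cos(y),np.sin(y)
    r=np.array([d[0]*c+d[1]*s, d[0]*s-d[1]*c, -d[2]])/30
    dy=(yawdeg-np.degrees(y)+180)%360-180
    print("t",round(o["clock"],2),"p",p.round(1),"rpy",np.degrees(o["orientation"]).round(1),"F",o["contact_force"].round(1),"w",round(o["width"],3))
    print("delta",r.round(2),"roll",round(-dy/6,2), "q",o["q"].round(2))
E
python3 -c "
from h import *
delta([497.5,269.2,190],145)"
```

```text
t 1.1 p [362.8 -57.6 198.3] rpy [180.    0.  104.6] F [ 0.9 -0.1  0.8] w 1.002
delta [9.41 7.09 0.28] roll -6.73 q [-0.31 -0.33  1.76 -0.    1.71 -0.57]
```

Request:
move_arm([
  [9.4,7.1,0.3],
  [9.4,7.1,0.3],
  [9.4,7.1,0.3],
  [9.4,7.1,0.3],
  [9.4,7.1,0.3],
  [9.4,7.1,0.3],
  [9.4,7.1,0.3],
  [9.4,7.1,0.3],
  [9.4,7.1,0.3],
  [9.4,7.1,0.3],
  [9.4,7.1,0.3],
  [9.4,7.1,0.3],
], roll=[-6.7,-6.7,-6.7,-6.7,-6.7,-6.7,-6.7,-6.7,-6.7,-6.7,-6.7,-6.7], grip=[1,1,1,1,1,1,1,1,1,1,1,1])

```text
clock: 2.1
tool_pos: [499.3, 265.3, 188.9]
orientation: [-3.14, -0.0, 2.521]
contact_force: [-0.5, -0.3, -0.8]
width: 1.0
```

```bash
python3 -c "
from h import *
delta([497.5,269.2,118],145)
im=manip.get_image('side');crop(im,150,170,190,190,4,'pics/s1.png')
im=manip.get_image('top');crop(im,100,140,190,190,4,'pics/t1.png')"
```

```text
t 2.1 p [499.3 265.3 188.9] rpy [-179.9   -0.   144.5] F [-0.5 -0.3 -0.8] w 1.0
delta [0.12 0.07 2.36] roll -0.09 q [ 0.39  0.13  1.36 -0.    1.66 -0.56]
```

View pics/s1.png

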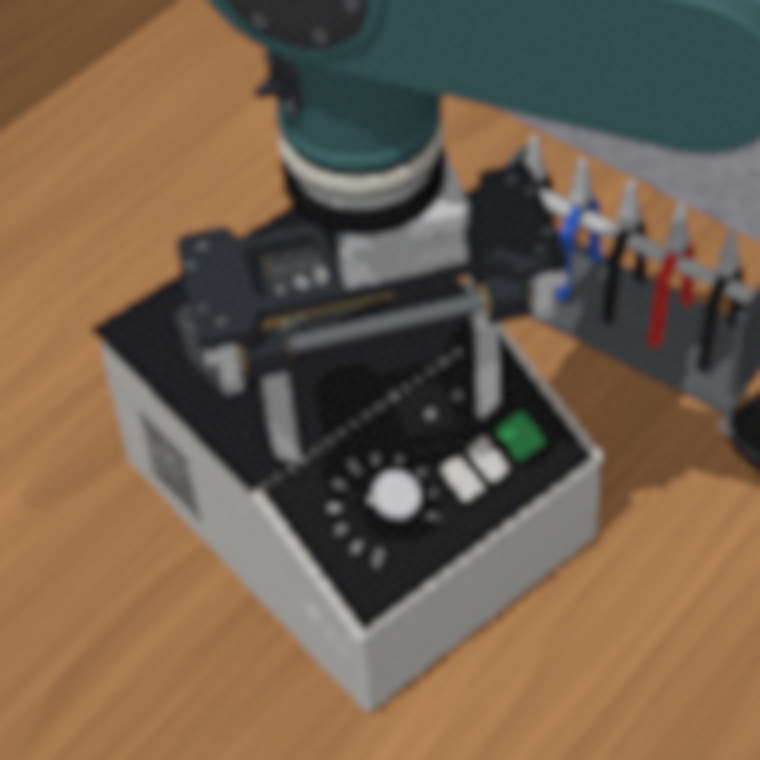

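View pics/t1.png

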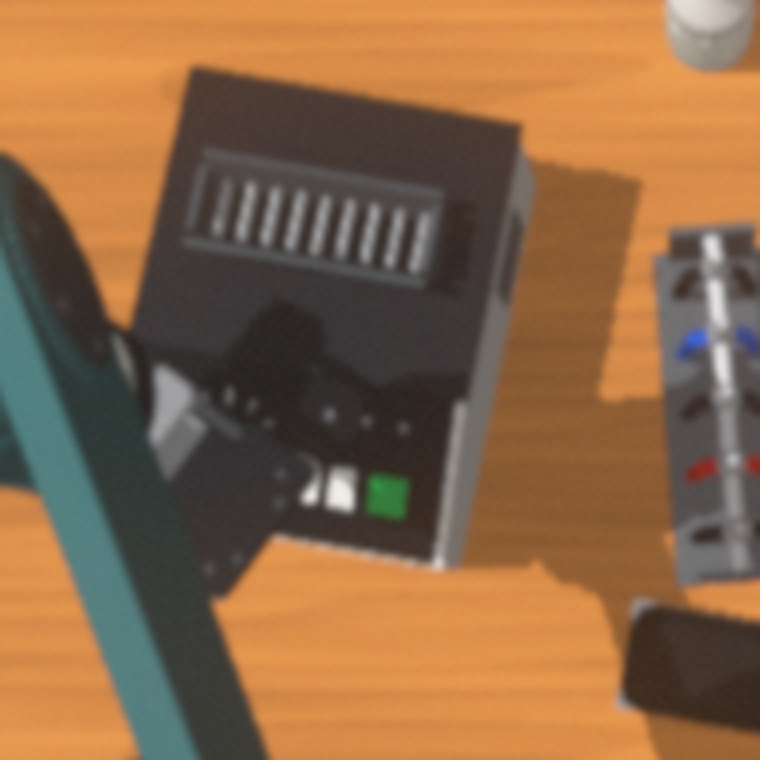

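Knob is between the fingers in both views. Next I set partial opening and yaw 150 above it, then descend, so the uphill finger clears the slope.

Request:
move_arm([
  [0.12,0.07,0],
  [0.12,0.07,0],
  [0.12,0.07,0],
  [0.12,0.07,0],
  [0.12,0.07,0],
  [0.12,0.07,0],
  [0.12,0.07,0.6],
  [0.12,0.07,0.6],
], roll=[-1,-1,-1,-1,-1,-1,-1,-1], grip=[0.46,0.46,0.46,0.46,0.46,0.46,0.46,0.46])

```text
clock: 2.87
tool_pos: [496.7, 269.3, 168.6]
orientation: [-3.138, -0.003, 2.625]
contact_force: [-1.1, 0.2, -0.8]
width: 0.479
```

```bash
python3 -c "
from h import *
delta([497.5,269.2,119],150)
im=manip.get_image('side');crop(im,200,240,100,90,7,'pics/s2.png')"
```

```text
t 2.87 p [496.7 269.3 168.6] rpy [-179.8   -0.2  150.4] F [-1.1  0.2 -0.8] w 0.479
delta [-0.02  0.01  1.65] roll 0.07 q [ 0.4   0.13  1.39 -0.    1.62 -0.66]
```

View pics/s2.png

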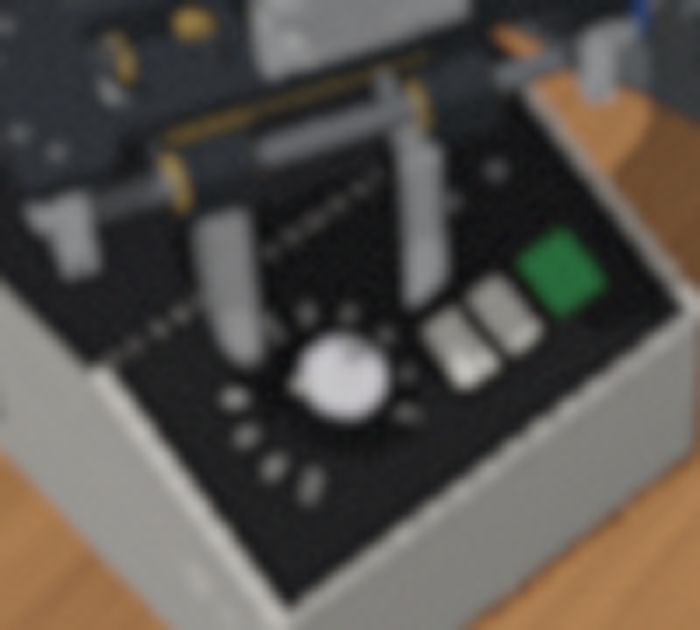

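```bash
python3 -c "
from h import *
for p in ([496.7,269.3,168.6],[493.1,270,137]): print((proj('side',p)-[200,240]+.5)*7)"
```

```text
[[331.5129191  307.53185858]]
[[343.83982737 375.58797625]]
```

Request:
move_arm([
  [0,0,0.5],
  [0,0,1.0],
  [0,0,1.4],
  [0,0,1.62],
  [0,0,1.62],
  [0,0,1.62],
  [0,0,1.62],
  [0,0,1.62],
  [0,0,1.62],
  [0,0,1.62],
], roll=[0,0,0,0,0,0,0,0,0,0], grip=[0.46,0.46,0.46,0.46,0.46,0.1,0.1,0.1,0.1,0.1], squeeze=10)

```text
clock: 3.75
tool_pos: [497.3, 268.6, 123.1]
orientation: [-3.138, -0.0, 2.626]
contact_force: [-3.2, -4.9, 0.3]
width: 0.36
```

```bash
python3 -c "
from h import *
delta([497.5,269.2,119],190)"
```

```text
t 3.75 p [497.3 268.6 123.1] rpy [-179.8   -0.   150.4] F [-3.2 -4.9  0.3] w 0.36
delta [0.   0.02 0.14] roll -6.59 q [ 0.4   0.15  1.46 -0.    1.53 -0.66]
```

Width 33.8 mm, which matches the knob. First bite: turn anticlockwise 40°.

Request:
move_arm([
  [0,0,0],
  [0,0,0],
  [0,0,0],
  [0,0,0],
  [0,0,0],
  [0,0,0],
  [0,0,0],
  [0,0,0],
  [0,0,0],
  [0,0,0],
  [0,0,0],
  [0,0,0],
], roll=[-0.6,-1.2,-1.8,-2.4,-3.0,-3.6,-4.2,-4.8,-5.4,-6.0,-6.6,-6.6], grip=[0.1,0.1,0.1,0.1,0.1,0.1,0.1,0.1,0.1,0.1,0.1,0.1])

```text
clock: 4.75
tool_pos: [497.6, 269.2, 124.0]
orientation: [-3.14, -0.001, -2.965]
contact_force: [-4.2, -3.5, 2.7]
width: 0.357
```

```bash
python3 -c "
from h import *
delta([497.5,269.2,119],150);print(manip.observe()['torque'])
im=manip.get_image('side');crop(im,200,240,100,90,7,'pics/s3.png')"
```

```text
t 4.75 p [497.6 269.2 124. ] rpy [-179.9   -0.  -169.9] F [-4.2 -3.5  2.7] w 0.357
delta [0.   0.   0.17] roll 6.68 q [ 0.4   0.15  1.46 -0.    1.53 -1.35]
[-0.96497195  0.53389948 -0.10192179]
```

View pics/s3.png

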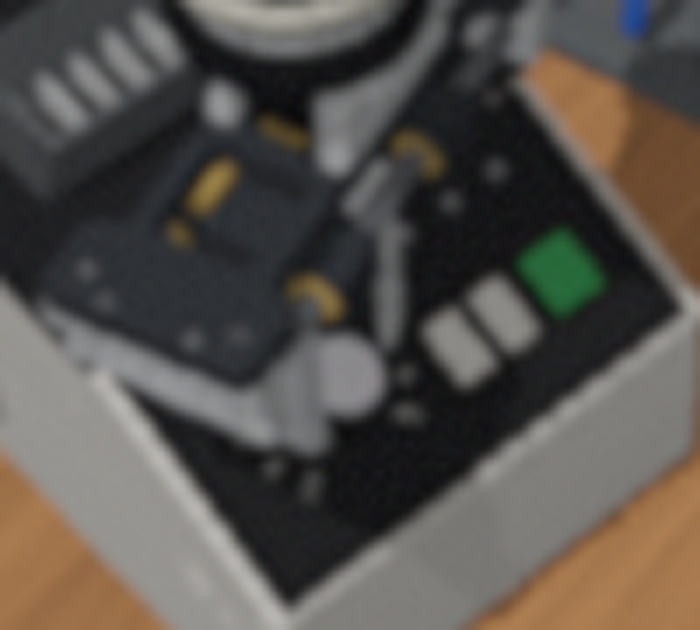

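Request:
move_arm([
  [0,0,0],
  [0,0,0],
  [0,0,0],
  [0,0,0],
  [0,0,0],
  [0,0,0],
  [0,0,0],
  [0,0,0],
  [0,0,0],
  [0,0,0],
], roll=[0,0,0,1.1,2.2,3.3,4.4,5.5,6.6,6.6], grip=[0.46,0.46,0.46,0.46,0.46,0.46,0.46,0.46,0.46,0.46])

```text
clock: 5.63
tool_pos: [498.5, 270.5, 123.0]
orientation: [3.14, 0.0, 2.624]
contact_force: [0.7, 0.5, -0.3]
width: 0.459
```

```bash
python3 -c "
from h import *
delta([497.5,269.2,122],150);print(manip.observe()['torque'])
im=manip.get_image('side');crop(im,200,240,100,90,7,'pics/s4.png')"
```

```text
t 5.63 p [498.5 270.5 123. ] rpy [179.9   0.  150.3] F [ 0.7  0.5 -0.3] w 0.459
delta [ 0.01 -0.05  0.03] roll 0.06 q [ 0.4   0.15  1.46  0.    1.53 -0.66]
[-0.0120714  -0.15768021 -0.00657157]
```

View pics/s4.png

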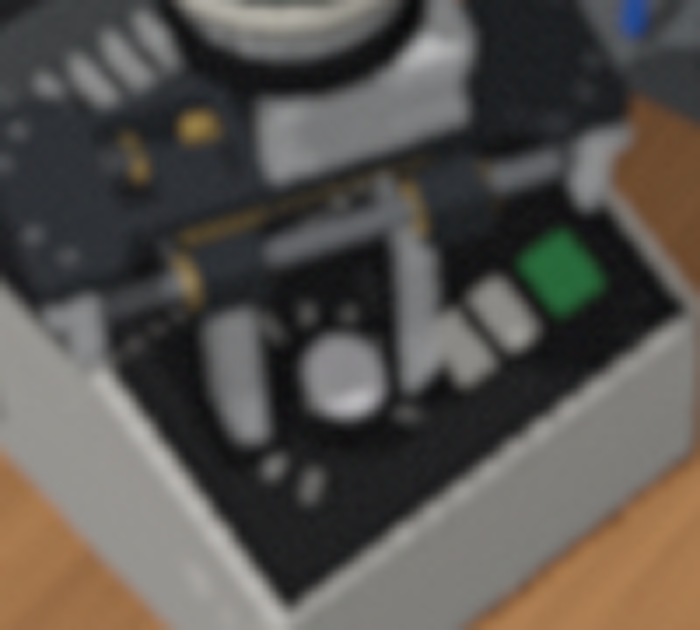

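Request:
move_arm([
  [0,-0.04,0],
  [0,-0.04,0],
  [0,-0.04,0],
  [0,-0.04,0],
  [0,-0.04,0],
  [0,-0.04,0],
  [0,-0.04,0],
  [0,-0.04,0],
  [0,-0.04,0],
  [0,-0.04,0],
  [0,-0.04,0],
  [0,-0.04,0],
], roll=[0,0,0,-0.8,-1.6,-2.4,-3.2,-4.0,-4.8,-5.6,-6.4,-6.6], grip=[0.1,0.1,0.1,0.1,0.1,0.1,0.1,0.1,0.1,0.1,0.1,0.1])

```text
clock: 6.68
tool_pos: [497.4, 269.0, 123.2]
orientation: [3.142, 0.0, -2.963]
contact_force: [-1.3, 0.8, 1.8]
width: 0.358
```

```bash
python3 -c "
from h import *
delta([497.5,269.2,122],150);print(manip.observe()['torque'])"
```

```text
t 6.68 p [497.4 269.  123.2] rpy [ 180.     0.  -169.8] F [-1.3  0.8  1.8] w 0.358
delta [-0.    0.01  0.04] roll 6.7 q [ 0.4   0.15  1.46  0.    1.53 -1.35]
[-0.23099629  0.02924692 -0.22605796]
```

Request:
move_arm([
  [0,0,0],
  [0,0,0],
  [0,0,0],
  [0,0,0],
  [0,0,0],
  [0,0,0],
  [0,0,0],
  [0,0,0],
  [0,0,0],
  [0,0,0],
], roll=[0,0,0,1.1,2.2,3.3,4.4,5.5,6.6,6.6], grip=[0.46,0.46,0.46,0.46,0.46,0.46,0.46,0.46,0.46,0.46])

```text
clock: 7.52
tool_pos: [497.5, 268.9, 122.6]
orientation: [-3.142, -0.0, 2.624]
contact_force: [-0.7, 0.3, 0.1]
width: 0.46
```

Request:
move_arm([
  [0,0,0],
  [0,0,0],
  [0,0,0],
  [0,0,0],
  [0,0,0],
  [0,0,0],
  [0,0,0],
  [0,0,0],
  [0,0,0],
  [0,0,0],
  [0,0,0],
  [0,0,0],
], roll=[0,0,0,-0.6,-1.2,-1.8,-2.4,-3.0,-3.6,-4.2,-4.8,-4.8], grip=[0.1,0.1,0.1,0.1,0.1,0.1,0.1,0.1,0.1,0.1,0.1,0.1])

```text
clock: 8.52
tool_pos: [497.5, 268.8, 122.9]
orientation: [-3.141, 0.0, 3.13]
contact_force: [-0.3, 0.2, 1.3]
width: 0.348
```

```bash
python3 -c "
from h import *
delta([497.5,269.2,122],170);print(manip.observe()['torque'])"
```

```text
t 8.52 p [497.5 268.8 122.9] rpy [-180.     0.   179.4] F [-0.3  0.2  1.3] w 0.348
delta [-0.    0.01  0.03] roll 1.56 q [ 0.4   0.15  1.46 -0.    1.53 -1.16]
[-0.12589129 -0.05900661 -0.08446404]
```

Request:
move_arm([
  [0,0,0],
  [0,0,0],
  [0,0,0],
  [0,0,-1],
  [0,0,-2],
  [0,0,-3],
  [0,0,-3],
  [0,0,-3],
], roll=[0,0,0,0,0,0,0,0], grip=[0.5,0.5,0.5,0.5,0.5,1,1,1])

```text
clock: 9.18
tool_pos: [498.6, 269.5, 215.5]
orientation: [3.139, 0.005, 3.129]
contact_force: [-0.6, -0.5, -0.4]
width: 0.677
```

```bash
python3 -c "
from h import *
delta([497.5,269.2,122],170)
im=manip.get_image('side');cv2.imwrite('pics/side5.png',im);crop(im,200,240,100,90,7,'pics/s5.png')
im=manip.get_image('top');cv2.imwrite('pics/top5.png',im)"
```

```text
t 9.18 p [498.6 269.5 215.5] rpy [179.9   0.3 179.3] F [-0.6 -0.5 -0.4] w 0.677
delta [ 0.04 -0.01  3.12] roll 1.54 q [ 0.4   0.12  1.32  0.    1.7  -1.16]
```

View pics/s5.png

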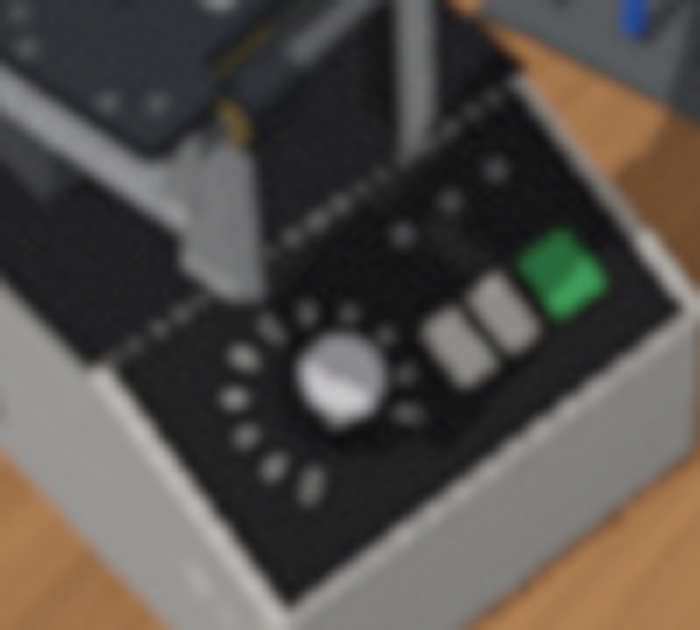

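Run:
```python
from h import *
wy=-np.radians(9.95);wx=np.array([np.cos(wy),np.sin(wy),0]);wyv=np.array([-np.sin(wy),np.cos(wy),0])
a=-np.sin(np.radians(25))*wx+np.array([0,0,np.cos(np.radians(25))]);up=np.cross(wyv,a)
cap=np.array([493.1,270,137])
def ang(p,h,s=7):
    uv=(np.array(p)+.5)/s-.5+[200,240]; o,d=ray("side",uv); q=cap-(30-h)*a
    X=o+d*((q-o)@a)/(d@a)-q; x,y=X@up,X@wyv; return round(np.hypot(x,y),1),round(np.degrees(np.arctan2(y,x)),1) #angle anticlockwise from up-slope
for p in [(312,486),(274,466),(246,435),(235,398),(242,357),(272,330),(308,313),(347,312),(387,335),(405,374),(408,412)]: print("mark",ang(p,0.5))
for p,h in [((340,428),28),((340,420),29),((343,430),26)]: print("index now",ang(p,h))
print("index before",ang((290,385),30))
im=cv2.imread('pics/side5.png');im2=cv2.imread('pics/side0.png')
a_=[cv2.resize(i[285:310,238:262],None,fx=15,fy=15,interpolation=cv2.INTER_CUBIC) for i in(im2,im)]
cv2.imwrite('pics/k5.png',np.hstack(a_))
```

```text
mark (np.float64(27.8), np.float64(135.7))
mark (np.float64(26.7), np.float64(107.2))
mark (np.float64(27.2), np.float64(79.3))
mark (np.float64(27.9), np.float64(53.7))
mark (np.float64(28.7), np.float64(26.2))
mark (np.float64(27.3), np.float64(-1.3))
mark (np.float64(28.5), np.float64(-28.6))
mark (np.float64(30.3), np.float64(-53.4))
mark (np.float64(30.8), np.float64(-81.4))
mark (np.float64(28.8), np.float64(-107.9))
mark (np.float64(28.1), np.float64(-133.0))
index now (np.float64(16.2), np.float64(140.1))
index now (np.float64(14.0), np.float64(138.8))
index now (np.float64(16.2), np.float64(145.1))
index before (np.float64(17.2), np.float64(65.5))
```

View pics/k5.png

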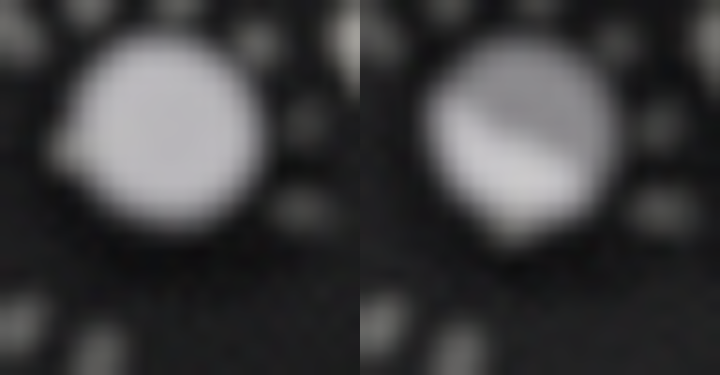

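Index now at about 139° against the first mark at 136°, so the knob is at its stop; the last bite slipped there. Next, the spectacles.

Run:
```python
from h import *
t=cv2.imread("pics/top5.png");s=cv2.imread("pics/side0.png")
crop(t,342,160,75,75,9,"pics/t_f2.png"); crop(s,285,155,80,60,9,"pics/s_f2.png")
print([ -P[n]["extrinsics"][:3,:3].T@P[n]["extrinsics"][:3,3] for n in P])
```

```text
[array([  50.6601732 ,  727.87354285, 1041.94027911]), array([ 427.40040816,   19.28403963, 1091.83472097])]
```

View pics/t_f2.png

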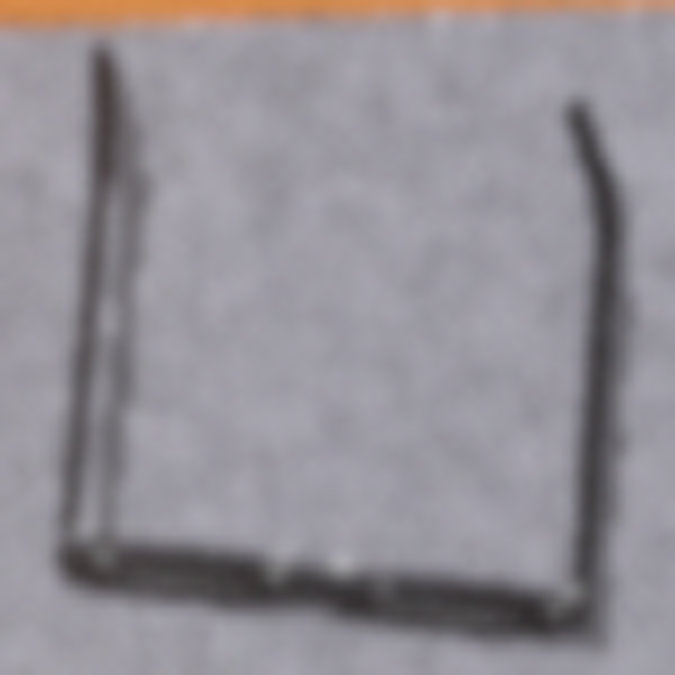

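View pics/s_f2.png

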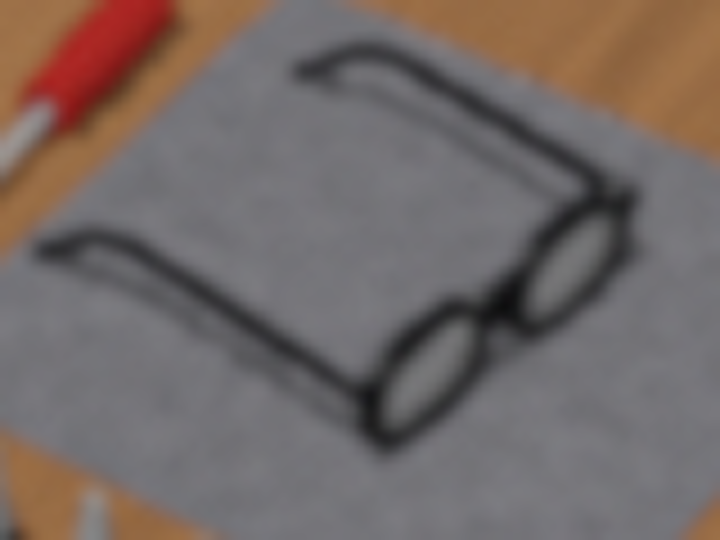

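Run:
```python
from h import *
T=lambda p:(np.array(p)+.5)/9-.5+[342,160]
S=lambda p:(np.array(p)+.5)/9-.5+[285,155]
# left=+y
pts={"tipL":((38,250),(102,50)),"tipR":((298,72),(577,105)),"bridge":((500,303),(322,580)),"lensL":((430,375),(178,573)),"lensR":((572,262),(462,605)),
"hingeL":((366,396),(68,548)),"hingeR":((603,190),(585,590)), "bendL":((105,240),(104,185)),"bendR":((372,52),(607,205))}
X={}
for k,(a,b) in pts.items():
    X[k],g=tri(S(a),T(b));print(k,X[k].round(1),round(g,1))
f=lambda a,b:np.degrees(np.arctan2(-(X[a]-X[b])[0],(X[a]-X[b])[1]))
print("yaw",f("tipL","tipR"),f("lensL","lensR"),f("hingeL","hingeR"),np.linalg.norm((X["tipL"]-X["tipR"])[:2]),np.linalg.norm((X["hingeL"]-X["hingeR"])[:2]))
for s in "LR":
    d=X["tip"+s]-X["hinge"+s];print("temple yaw",np.degrees(np.arctan2(d[1],d[0])),np.linalg.norm(d[:2]))
print("mid lens",(X["lensL"]+X["lensR"])/2)
# mat height z=3: temples on plane 37: top view lines
for a,b in(((70,530),(100,230)),((588,575),(607,230))):
    p,q=onz("top",T(a),37),onz("top",T(b),37);print("line yaw",np.degrees(np.arctan2((q-p)[1],(q-p)[0])),p.round(1))
```

```text
tipL [ 725.3 -182.6    2.7] 0.3
tipR [ 709.5 -312.2    2.7] 0.8
bridge [ 574.7 -231.4   29. ] 0.9
lensL [ 577.3 -195.1   22.6] 1.0
lensR [ 569.6 -269.2   22.4] 0.4
hingeL [ 582.3 -164.4   33.9] 1.1
hingeR [ 574.3 -298.2   30.9] 4.7
bendL [ 684.5 -173.4   35.3] 11.3
bendR [ 676.6 -309.8   30.1] 2.5
yaw -6.9456401458828845 -5.9480709182493054 -3.3870808304880677 130.6056077646183 134.0033735965652
temple yaw -7.2389213723929595 144.20836445807646
temple yaw -5.933298596486453 135.91028007514402
mid lens [ 573.48325873 -232.15941683   22.49303152]
line yaw -7.196567818774364 [ 587.  -164.2   37. ]
line yaw -5.875821439075732 [ 575.4 -298.4   37. ]
```

```bash
python3 -c "
from h import *
delta([574.5,-231.5,200],83.5)"
```

```text
t 9.28 p [497.  268.8 211.6] rpy [-1.800e+02 -1.000e-01  1.793e+02] F [-0.6 -0.1 -0.3] w 0.76
delta [ -2.8  -16.64   0.39] roll 15.96 q [ 0.4   0.12  1.32 -0.    1.7  -1.16]
```

Request:
move_arm([
  [-2.8,-16.64,0.2],
  [-2.8,-16.64,0.2],
  [-2.8,-16.64,0.2],
  [-2.8,-16.64,0.2],
  [-2.8,-16.64,0.2],
  [-2.8,-16.64,0.2],
  [-2.8,-16.64,0.2],
  [-2.8,-16.64,0.2],
  [-2.8,-16.64,0.2],
  [-2.8,-16.64,0.2],
  [-2.8,-16.64,0.2],
  [-2.8,-16.64,0.2],
], roll=[16,16,16,16,16,16,16,16,16,16,16,16], grip=[1,1,1,1,1,1,1,1,1,1,1,1])

```text
clock: 10.28
tool_pos: [573.0, -226.7, 204.2]
orientation: [-3.138, -0.002, 1.622]
contact_force: [1.2, 0.7, -0.2]
width: 1.002
```

```bash
python3 -c "
from h import *
delta([574.5,-231.5,100],83.5)"
```

```text
t 10.28 p [ 573.  -226.7  204.2] rpy [-1.798e+02 -1.000e-01  9.290e+01] F [ 1.2  0.7 -0.2] w 1.002
delta [-0.16  0.04  3.47] roll 1.57 q [-0.47  0.24  1.2   0.    1.71 -0.52]
```

Request:
move_arm([
  [-0.12,0.04,1.0],
  [-0.12,0.04,2.0],
  [-0.12,0.04,3.0],
  [-0.12,0.04,3.6],
  [-0.12,0.04,3.6],
  [-0.12,0.04,3.6],
], roll=[1.5,1.5,1.5,1.5,1.5,1.5], grip=[1,1,1,1,1,1])

```text
clock: 10.78
tool_pos: [573.7, -227.8, 95.8]
orientation: [-3.136, -0.002, 1.472]
contact_force: [-0.3, 0.6, 1.0]
width: 1.0
```

```bash
python3 -c "
from h import *
delta([574.5,-231.5,14.5],83.5)
im=manip.get_image('side');crop(im,255,110,130,120,5,'pics/s6.png')
im=manip.get_image('top');crop(im,300,140,130,120,5,'pics/t6.png')"
```

```text
t 10.78 p [ 573.7 -227.8   95.8] rpy [-1.797e+02 -1.000e-01  8.430e+01] F [-0.3  0.6  1. ] w 1.0
delta [-0.12  0.04  2.71] roll 0.14 q [-0.47  0.28  1.36 -0.    1.5  -0.37]
```

View pics/s6.png

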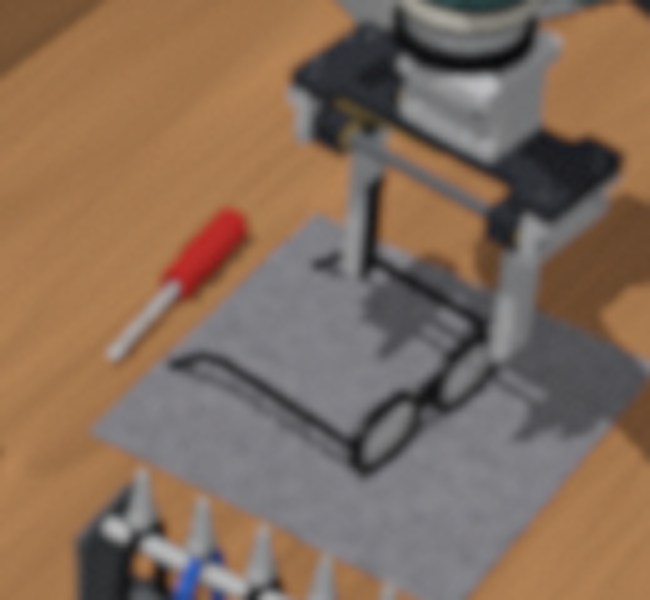

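View pics/t6.png

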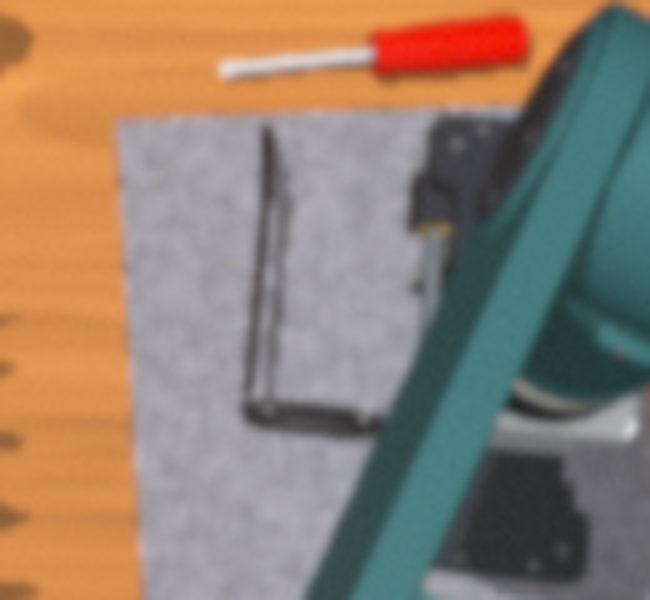

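```bash
python3 -c "
from h import *
for p in ([573.7,-227.8,95.8],[574.5,-231.5,14.5],[574.5,-231.5,33]): print((proj('side',p)-[255,110]+.5)*5,(proj('top',p)-[300,140]+.5)*5)"
```

```text
[[435.46613595 311.4866148 ]] [[416.4537153  404.85238777]]
[[425.63204124 411.51921731]] [[382.85866952 427.93031158]]
[[428.32669395 388.57808562]] [[391.8399604  422.60107506]]
```

Request:
move_arm([
  [-0.12,0.04,0.7],
  [-0.12,0.04,1.4],
  [-0.12,0.04,2.0],
  [-0.12,0.04,2.4],
  [-0.12,0.04,2.7],
  [-0.12,0.04,2.7],
  [-0.12,0.04,2.7],
  [-0.12,0.04,2.7],
], roll=[0.14,0.14,0.14,0.14,0.14,0.14,0.14,0.14], grip=[1,1,1,1,1,1,1,1])

```text
clock: 11.55
tool_pos: [577.4, -232.9, 19.6]
orientation: [3.139, 0.001, 1.457]
contact_force: [0.2, -0.5, 0.6]
width: 1.004
```

```bash
python3 -c "
from h import *
delta([574.5,-231.5,14.5],83.5)
im=manip.get_image('side');crop(im,275,130,100,90,7,'pics/s7.png')"
```

```text
t 11.55 p [ 577.4 -232.9   19.6] rpy [1.798e+02 1.000e-01 8.350e+01] F [ 0.2 -0.5  0.6] w 1.004
delta [ 0.03 -0.1   0.17] roll -0.0 q [-0.47  0.35  1.44 -0.    1.35 -0.36]
```

View pics/s7.png

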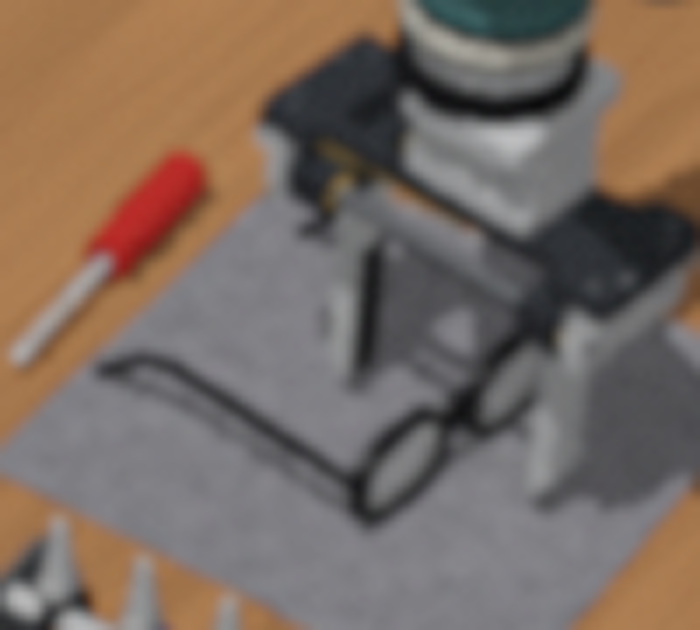

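```bash
python3 -c "
from h import *
delta([574.5,-231.5,14.5],83.5)"
```

```text
t 11.6 p [ 577.4 -232.9   19.7] rpy [1.798e+02 1.000e-01 8.350e+01] F [-0.1 -0.3 -0.3] w 0.997
delta [ 0.04 -0.1   0.17] roll -0.0 q [-0.47  0.35  1.44 -0.    1.35 -0.36]
```

Request:
move_arm([
  [0.04,-0.1,0.13],
  [0.04,-0.1,0.13],
  [0.04,-0.1,0.13],
  [0.04,-0.1,0.13],
  [0.04,-0.1,0.13],
  [0.04,-0.1,0.13],
  [0.04,-0.1,0.13],
  [0.04,-0.1,0.13],
  [0.04,-0.1,0.13],
  [0.04,-0.1,0.13],
  [0.04,-0.1,0.13],
  [0.04,-0.1,0.13],
], roll=[0,0,0,0,0,0,0,0,0,0,0,0], grip=[0.6,0.3,0.25,0.2,0,0,0,0,0,0,0,0], squeeze=25)

```text
clock: 12.6
tool_pos: [573.5, -230.9, 14.0]
orientation: [3.142, 0.0, 1.457]
contact_force: [0.1, 0.5, 0.6]
width: 0.192
```

```bash
python3 -c "
from h import *
delta([574.5,-231.5,215],83.5)
im=manip.get_image('side');crop(im,275,130,100,90,7,'pics/s8.png')"
```

```text
t 12.6 p [ 573.5 -230.9   14. ] rpy [180.    0.   83.5] F [0.1 0.5 0.6] w 0.192
delta [-0.02  0.04 -6.7 ] roll -0.0 q [-0.47  0.34  1.45 -0.    1.34 -0.36]
```

View pics/s8.png

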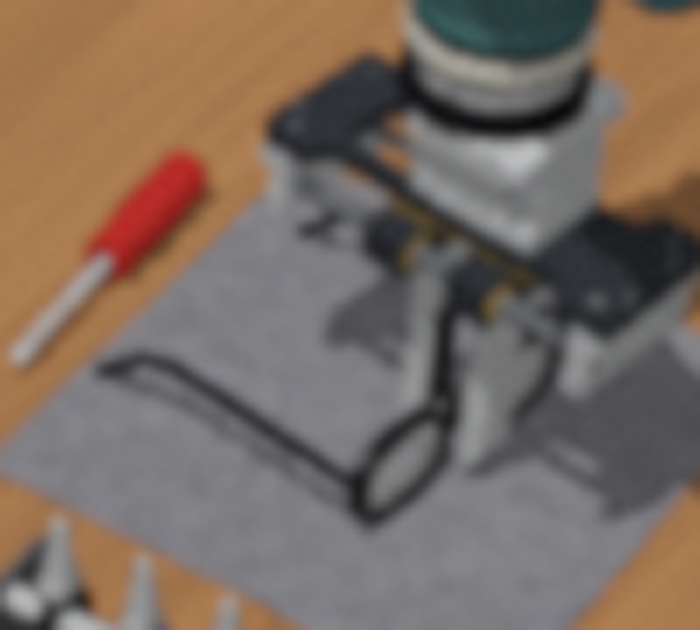

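Width is still closing, so I'll wait a moment longer.

Request:
move_arm([
  [0,0,0],
  [0,0,0],
  [0,0,0],
  [0,0,0],
  [0,0,0],
  [0,0,0],
  [0,0,0],
  [0,0,0],
], roll=[0,0,0,0,0,0,0,0], grip=[0,0,0,0,0,0,0,0])

```text
clock: 13.32
tool_pos: [573.5, -230.8, 14.0]
orientation: [-3.142, 0.0, 1.457]
contact_force: [-0.9, -0.2, -0.3]
width: 0.085
```

```bash
python3 -c "
from h import *
delta([574.5,-231.5,215],83.5)
im=manip.get_image('side');crop(im,275,130,100,90,7,'pics/s9.png')"
```

```text
t 13.32 p [ 573.5 -230.8   14. ] rpy [-180.     0.    83.5] F [-0.9 -0.2 -0.3] w 0.085
delta [-0.02  0.04 -6.7 ] roll -0.0 q [-0.47  0.34  1.45 -0.    1.34 -0.36]
```

View pics/s9.png

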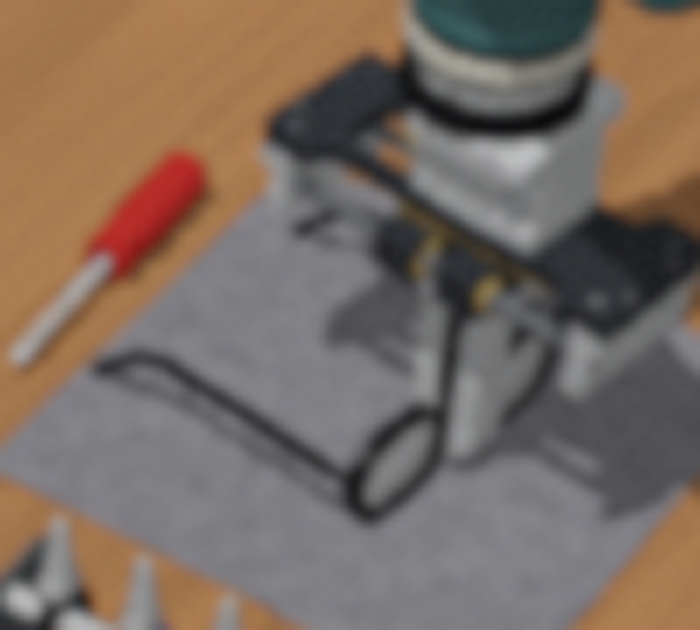

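Gripped: 8.0 mm, which is the bridge thickness. Lifting straight up.

Request:
move_arm([
  [0,0,-0.3],
  [0,0,-0.8],
  [0,0,-1.5],
  [0,0,-2.2],
  [0,0,-2.9],
  [0,0,-3.6],
  [0,0,-4.3],
  [0,0,-5.0],
  [0,0,-5.7],
  [0,0,-6.3],
  [0,0,-6.7],
  [0,0,-6.8],
], roll=[0,0,0,0,0,0,0,0,0,0,0,0], grip=[0,0,0,0,0,0,0,0,0,0,0,0], squeeze=35)

```text
clock: 14.37
tool_pos: [574.5, -231.3, 221.8]
orientation: [3.136, 0.002, 1.457]
contact_force: [0.2, 0.6, 0.3]
width: 0.083
```

```bash
python3 -c "
from h import *
delta([617,211,215],80)
im=manip.get_image('side');crop(im,260,70,130,120,6,'pics/s10.png')"
```

```text
t 14.37 p [ 574.5 -231.3  221.8] rpy [1.797e+02 1.000e-01 8.350e+01] F [0.2 0.6 0.3] w 0.083
delta [14.81 -0.26  0.23] roll 0.58 q [-0.47  0.24  1.17 -0.    1.73 -0.36]
```

View pics/s10.png

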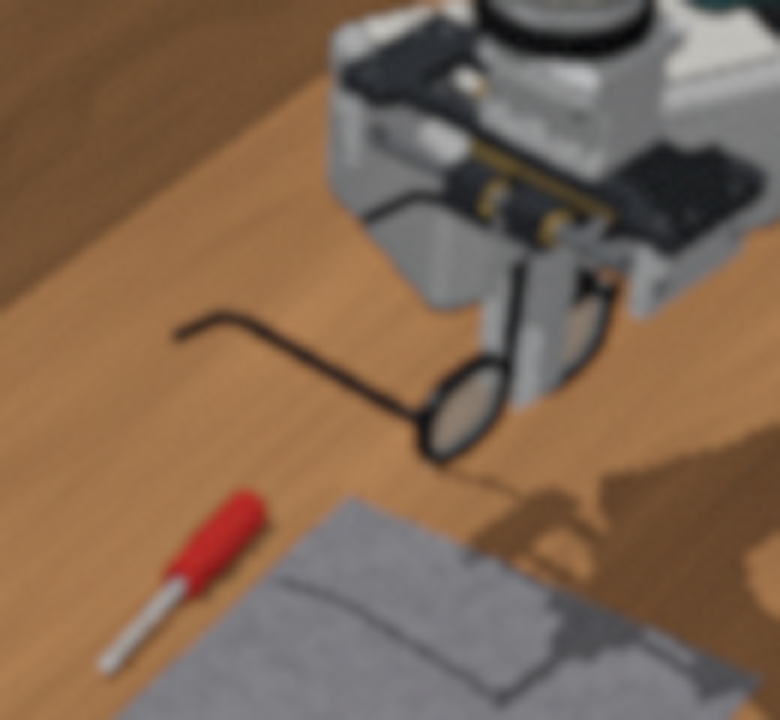

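Held upright, clear of everything. Carrying it across at rim height about 210.

Request:
move_arm([
  [0.2,0,0],
  [0.6,0,0],
  [1.2,0,0],
  [2.0,-0.03,0],
  [2.8,-0.05,0],
  [3.6,-0.06,0],
  [4.4,-0.08,0],
  [5.2,-0.09,0],
  [6.0,-0.1,0],
  [6.8,-0.12,0],
  [7.6,-0.13,0],
  [8.4,-0.15,0],
], roll=[0,0,0,0,0,0,0.1,0.2,0.3,0.3,0.3,0.3], grip=[0,0,0,0,0,0,0,0,0,0,0,0])

```text
clock: 15.42
tool_pos: [596.5, 22.5, 216.1]
orientation: [-3.138, -0.0, 1.427]
contact_force: [1.0, -0.1, -0.9]
width: 0.084
```

```bash
python3 -c "
from h import *
delta([617,211,218],80)"
```

```text
t 15.42 p [596.5  22.5 216.1] rpy [-179.8   -0.    81.7] F [ 1.  -0.1 -0.9] w 0.084
delta [ 6.32 -0.23 -0.06] roll 0.29 q [-0.06  0.19  1.23  0.    1.72  0.09]
```

Request:
move_arm([
  [0.8,0,0],
  [1.5,-0.05,-0.06],
  [2.2,-0.08,-0.06],
  [2.9,-0.1,-0.06],
  [3.6,-0.13,-0.06],
  [4.3,-0.16,-0.06],
  [5.0,-0.18,-0.06],
  [5.5,-0.2,-0.06],
  [5.9,-0.22,-0.06],
  [6.2,-0.23,-0.06],
  [6.3,-0.23,-0.06],
  [6.3,-0.23,-0.06],
], roll=[0,0,0.1,0.2,0.28,0.28,0.28,0.28,0.28,0.28,0.28,0.28], grip=[0,0,0,0,0,0,0,0,0,0,0,0])

```text
clock: 16.42
tool_pos: [618.0, 208.5, 219.4]
orientation: [-3.141, 0.001, 1.397]
contact_force: [-0.0, -0.4, -0.4]
width: 0.083
```

Request:
move_arm([
  [0,0,0],
  [0,0,0],
  [0,0,0],
  [0,0,0],
  [0,0,0],
  [0,0,0],
], roll=[0,0,0,0,0,0], grip=[0,0,0,0,0,0])

```text
clock: 16.92
tool_pos: [618.1, 207.7, 219.9]
orientation: [3.141, 0.0, 1.396]
contact_force: [-0.3, 0.1, -0.9]
width: 0.08
```

```bash
python3 -c "
from h import *
delta([617,211,203],80)
im=manip.get_image('side');cv2.imwrite('pics/side11.png',im);crop(im,150,130,130,120,6,'pics/s11.png')
im=manip.get_image('top');cv2.imwrite('pics/top11.png',im);crop(im,110,120,130,120,6,'pics/t11.png')"
```

```text
t 16.92 p [618.1 207.7 219.9] rpy [180.   0.  80.] F [-0.3  0.1 -0.9] w 0.08
delta [ 0.1  -0.06  0.56] roll -0.0 q [ 0.24  0.32  1.07 -0.    1.75  0.41]
```

View pics/s11.png

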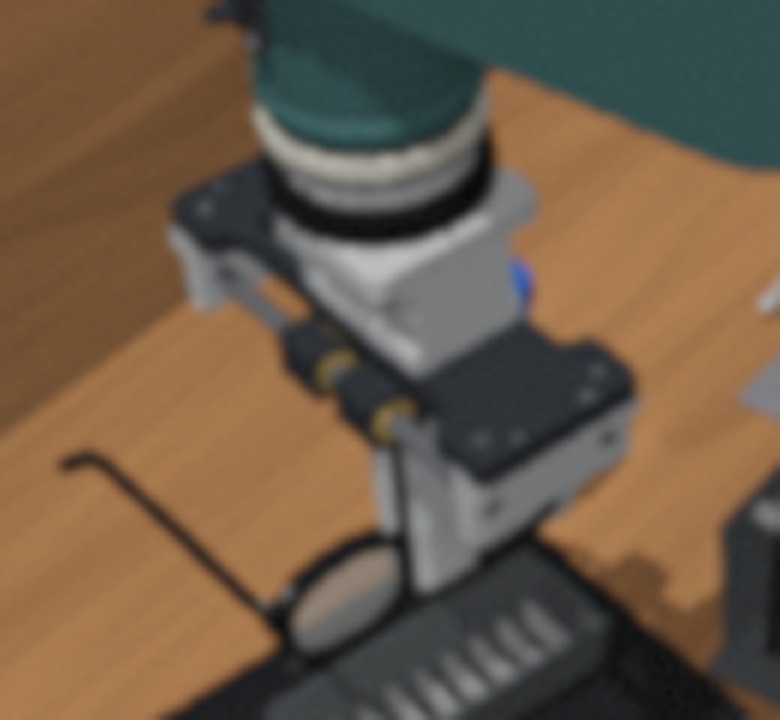

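View pics/t11.png

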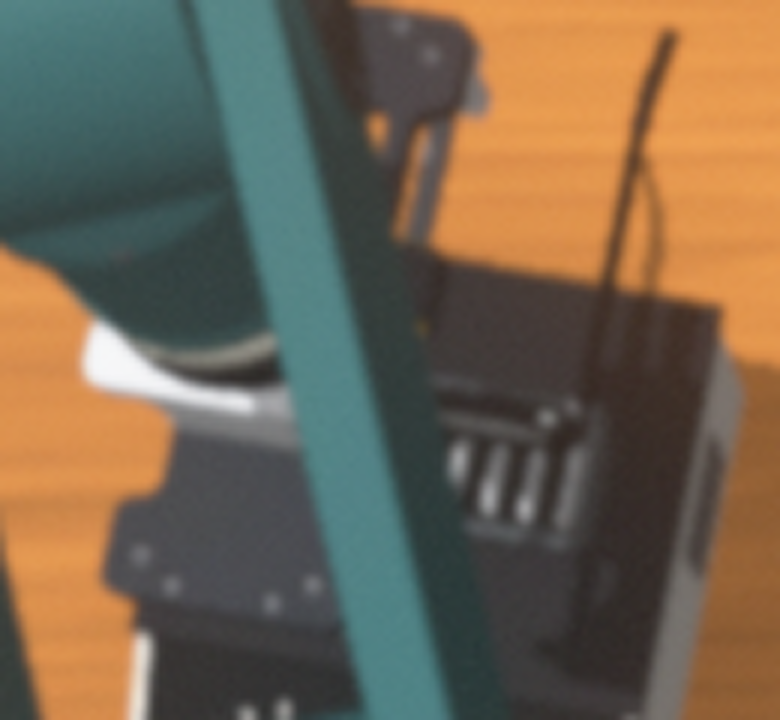

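Run:
```python
from h import *
T=lambda p:(np.array(p)+.5)/6-.5+[110,120]
S=lambda p:(np.array(p)+.5)/6-.5+[150,130]
z=243
R=[onz("top",T(p),z) for p in((592,380),(632,165))];L=[onz("side",S(p),z) for p in((262,600),(125,480))]
y=np.radians(-10);u=np.array([np.cos(y),np.sin(y)]);v=np.array([-u[1],u[0]]);O=np.array([617.3,210.9])
for n,A in(("R",R),("L",L)):
    d=A[1]-A[0];print(n,"yaw",np.degrees(np.arctan2(d[1],d[0])),[((a[:2]-O)@u,(a[:2]-O)@v) for a in A])
# predicted positions if frame centered at measured TCP, no pitch
c=np.array([618.1,207.7])
def W(x,yy,zz): q=c+x*u+yy*v; return [q[0],q[1],zz+208.9]
for n,p in dict(tipL=W(143,67,0),bendL=W(100,67,34),hingeL=W(4,67,34),rimbotL=W(0,37,0)).items(): print(n,((proj('side',p)-[150,130]+.5)*6).round())
for n,p in dict(tipR=W(143,-67,0),bendR=W(100,-67,34),hingeR=W(4,-67,34)).items(): print(n,((proj('top',p)-[110,120]+.5)*6).round())
```

```text
R yaw -8.951499398933006 [(np.float64(19.17265201455514), np.float64(-69.72354793387636)), (np.float64(91.0385205155614), np.float64(-68.40827097335452))]
L yaw -8.21009433970601 [(np.float64(11.988172128332952), np.float64(63.26552968870865)), (np.float64(94.60398609442416), np.float64(65.84726673364068))]
tipL [[ 71. 472.]]
bendL [[120. 469.]]
hingeL [[272. 612.]]
rimbotL [[357. 639.]]
tipR [[680.  47.]]
bendR [[644. 136.]]
hingeR [[585. 423.]]
```

```bash
python3 -c "
from h import *
delta([617.2,210.1,203],80)"
```

```text
t 17.02 p [618.1 207.9 219.8] rpy [180.   0.  80.] F [0.1 0.4 0.1] w 0.083
delta [ 0.07 -0.04  0.56] roll -0.0 q [ 0.24  0.32  1.07 -0.    1.75  0.41]
```

Request:
move_arm([
  [0.03,-0.02,0.1],
  [0.07,-0.04,0.2],
  [0.07,-0.04,0.3],
  [0.07,-0.04,0.4],
  [0.07,-0.04,0.5],
  [0.07,-0.04,0.55],
  [0.07,-0.04,0.55],
  [0.07,-0.04,0.55],
  [0.07,-0.04,0.55],
  [0.07,-0.04,0.55],
], roll=[0,0,0,0,0,0,0,0,0,0], grip=[0,0,0,0,0,0,0,0,0,0])

```text
clock: 17.85
tool_pos: [617.5, 210.3, 203.6]
orientation: [3.141, -0.0, 1.396]
contact_force: [1.1, 0.6, -0.4]
width: 0.081
```

```bash
python3 -c "
from h import *
delta([617.2,210.1,203],80)
im=manip.get_image('side');cv2.imwrite('pics/side12.png',im);crop(im,150,170,130,100,6,'pics/s12.png')
im=manip.get_image('top');cv2.imwrite('pics/top12.png',im)
p=manip.observe()['tool_pos'];y=np.radians(-10);u=np.array([np.cos(y),np.sin(y)]);v=np.array([-u[1],u[0]])
for x,yy,zz in((143,67,0),(100,67,34),(4,67,34),(0,37,0)):
  q=p[:2]+x*u+(yy+.8)*v;print((proj('side',[q[0],q[1],zz+p[2]-11])-[150,170]+.5)*6)
"
```

```text
t 17.85 p [617.5 210.3 203.6] rpy [180.  -0.  80.] F [ 1.1  0.6 -0.4] w 0.081
delta [-0.01 -0.01  0.02] roll -0.0 q [ 0.24  0.32  1.1  -0.    1.72  0.42]
[[ 72.48165906 266.76846596]]
[[120.74647393 265.18187428]]
[[271.73051894 408.97189718]]
[[356.20368253 434.66867299]]
```

View pics/s12.png

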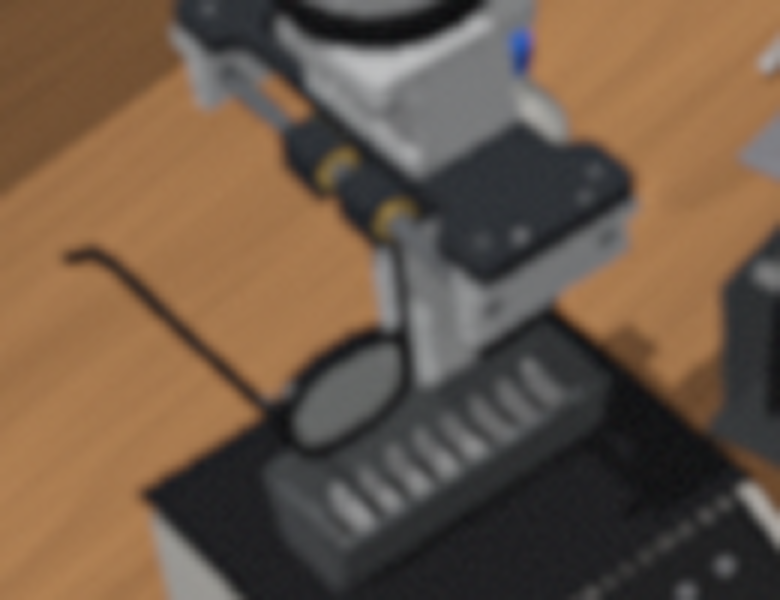

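View pics/top12.png

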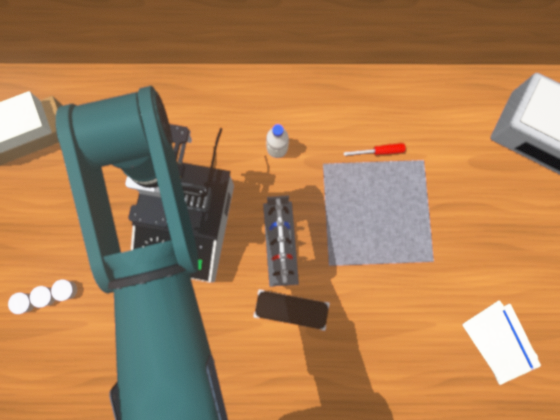

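Run:
```python
from h import *
y=np.radians(-6.5);u=np.array([np.cos(y),np.sin(y)]);v=np.array([-u[1],u[0]]);c=np.array([574.5,-231.5])
for n,x,yy,zz in(("tipL",143,67,0),("bendL",100,67,34),("hingeL",4,67,34),("botL",0,37,0),("tipR",143,-67,0)):
  q=c+x*u+yy*v;X=[q[0],q[1],zz+3];print(n,((proj('side',X)-[285,155]+.5)*9).round(),((proj('top',X)-[342,160]+.5)*9).round())
s=cv2.imread('pics/side0.png');a=cv2.resize(s[165:215,282:342],None,fx=12,fy=12,interpolation=cv2.INTER_CUBIC)
```

```text
tipL [[ 39. 254.]] [[97. 54.]]
bendL [[135. 239.]] [[106. 177.]]
hingeL [[357. 382.]] [[ 75. 534.]]
botL [[420. 417.]] [[164. 580.]]
tipR [[302.  69.]] [[586. 108.]]
```

Request:
move_arm([
  [0,0,0],
  [0,0,0],
  [0,0,0],
  [0,0,0],
  [0,0,0],
  [0,0,0],
], roll=[0,0,0,0,0,0], grip=[0,0,0,0,0,0])

```text
clock: 18.45
tool_pos: [617.3, 210.3, 203.3]
orientation: [-3.142, 0.0, 1.396]
contact_force: [0.7, 0.1, -0.1]
width: 0.081
```

Run:
```python
from h import *
delta([617.2,210.1,203],80)
im=manip.get_image('top')
a=cv2.imread('pics/top5.png');b=cv2.imread('pics/top0.png')
for n,(x0,y0,x1,y1) in dict(bottle=(262,120,295,160),screwdriver=(340,140,410,160),case=(250,288,332,330)).items():
    print(n,cv2.absdiff(b[y0:y1,x0:x1],im[y0:y1,x0:x1]).mean().round(1))
crop(im,110,120,130,120,6,'pics/t13.png')
```

```text
t 18.45 p [617.3 210.3 203.3] rpy [-180.    0.   80.] F [ 0.7  0.1 -0.1] w 0.081
delta [-0.01 -0.    0.01] roll 0.0 q [ 0.24  0.32  1.1  -0.    1.72  0.42]
bottle 14.9
screwdriver 13.6
case 12.5
```

View pics/t13.png

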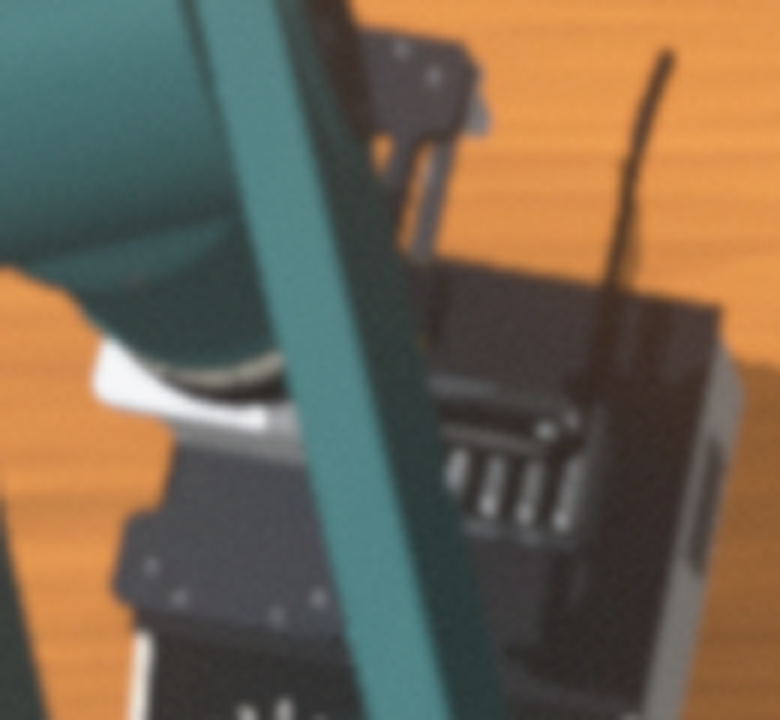

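The slot and the front look parallel, with the right hinge at about (578,420). The object diffs look like overall lighting change, so I'll confirm that before handing in.

Run:
```python
from h import *
b=cv2.imread('pics/top0.png',0).astype(np.float32);im=cv2.imread('pics/top12.png',0).astype(np.float32)
print("bg",abs(b-im)[60:110,300:450].mean())
for n,(x0,y0,x1,y1) in dict(bottle=(262,120,295,160),screwdriver=(340,140,410,160),case=(250,288,332,330)).items():
    A,B=b[y0:y1,x0:x1],im[y0:y1,x0:x1];print(n,cv2.phaseCorrelate(A-A.mean(),B-B.mean()))
y=np.radians(-10);u=np.array([np.cos(y),np.sin(y)]);v=np.array([-u[1],u[0]]);c=np.array([617.3,210.3])+.8*v
for x,yy,zz in((4,-67,34),(143,-67,0)):
  q=c+x*u+yy*v;print(((proj('top',[q[0],q[1],zz+192.3])-[110,120]+.5)*6).round())
```

```text
bg 15.644
bottle ((-0.10608015684228889, 0.07212596343292077), 0.994685975710551)
screwdriver ((0.02650193184295091, 0.04173443748935668), 1.0727599925465054)
case ((0.12662546158029642, 0.5816734012343971), 0.8978459009712125)
[[581. 435.]]
[[675.  66.]]
```

```bash
python3 -c "
from station import manip
print(manip.finish_job())"
```

```text
the job is handed in; nothing more can be done
None
```

I turned the heat knob to its anticlockwise stop, then picked the spectacles up by the bridge. I carried them over the rack with the rims about 20 cm above the table, and handed in while still holding them over the air outlet. The robot's clock read about 18.5 s, against the 72 s limit.

**Knob:** it took three bites, and the last one slipped at the stop. The index line measured about 139°, with the first mark at 136°; I take the 3° gap as measurement error.

**Spectacles at hand-in:**
- **Position:** the middle of the front is within about 2 mm of the slot's middle.
- **Direction:** the gripper is set parallel to the slot, at -10°. The temples measured 1 to 2° off that in the image, which is about as fine as I can read it.
- **Height:** the rims' lower edge is about 192 mm up, or 20 mm above the lips. That comes from the grasp height and agrees with the side view.
- **Grip:** the opening reads about 8 mm, the bridge's thickness, and there was no contact force.

**Disagreements:**
- **Heights before grasping:** the lens and bridge heights measured 4 to 6 mm below the stated sizes, while the temple tips agreed. I grasped 2 mm below the stated bridge height.
- **Temple tips at the end:** they sat 1 to 2 pixels off the prediction. The same offset was there before grasping, so the spectacles do not appear to have tilted.
- **Case:** the bottle and screwdriver had not moved. The case showed a 0.6 pixel shift, which I put down to the arm's shadow because nothing went near it.

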